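# Shim the rocking balance

## Task

The small lab balance rocks because its front right foot has lost its pad. With the fingertips, push the wooden wedge along the bench, thin end first, under that foot until the balance stands level and no longer rocks; then press down on the top of the balance right above that foot to check that it stays firm, and let go. Only push the wedge, never pick it up, and leave the things around it where they stand.

Things in the scene. Friction and masses are not known exactly. Their poses are not given: they have to be found in the camera images.
- balance: Low bench balance, 180 mm deep (its x, front to back), 150 wide (its y, to its left), flat top 63 mm and underside 18 mm above the bench, round steel pan on the rear half, top at 70 mm. Front faces roughly to the robot. Origin: on the bench under its middle. It does not slide; it rocks on its front left and rear right feet (feet at x +-72, y +-57 mm); the front right foot is short.
- rocking (a joint): Rock in rad about the line through the front left and rear right feet. 0: level (hard stop); positive: front right corner hangs down (0.01 rad = 0.9 mm at the short foot). Unshimmed it hangs springily at about 0.05; a few N on that corner press it to 0.078. Lifting the foot to level takes about 2 N; pushing the wedge takes some 2 to 8 N, rising steeply once level.
- short_foot (a point): Lowest point of the short front right foot, a round steel stub 16 mm across, at (-72, -57) mm in the balance's frame, 18 mm in from the front face and from the right side. It is 10 mm above the bench when the balance is level, about 6 mm when it hangs.
- press_point (a point): The spot to press: on the flat white top, straight above the short foot, 63 mm above the bench when level.
- wedge: Loose plain wooden wedge lying flat, 0.12 kg, 120 mm long (its x, to the thin end), 45 wide (y), 2 mm thick at the thin end rising evenly to 20 at the upright thick end. Origin: centre of its underside. Thin end points roughly to the short foot. The balance is level when the foot bears where the wedge is 10 mm thick, about 53 mm from the thin end. Once pushed in it holds by friction.
- wedge_heel (a point): Centre of the wedge's upright thick end face (45 mm wide, 20 mm tall), 10 mm above the bench: the face to push on.
- wedge_nose (a point): Middle of the wedge's thin end, 1 mm above the bench.
- jar: Bystander: small blue jar, 49 mm across, 63 mm tall, beside the balance on its right. Origin: centre of its underside.
- stopper: Bystander: pale rubber stopper, 28 mm across, 26 mm tall, on the bench to the left of the wedge. Origin: centre of its underside.
- small_vial: Bystander: small glass vial with cap, 15 mm across, 33 mm tall, beside the balance on its left. Origin: centre of its underside.

How it is judged (in metres and radians):
On the way, in this order (a step that is already met when the one before it is completed fails the run):
1. the wedge is jammed under the short foot and the balance is level, with no hand on the balance (value of joint rocking below 0.01 rad and contact force between wedge and balance above 0.7 N and y of short_foot in the frame of wedge between -0.019 and 0.019 m and x of short_foot in the frame of wedge between -0.05 and 0.05 m and angle between wedge's own z axis and vertical below 0.04 rad and contact force between each of the arm, the fingers and balance below 0.3 N), for 0.2 s.
2. the fingers press on the top above the short foot with more than 3 N and the balance does not give (contact force between the fingers and balance above 3 N and horizontal distance between the grasp point and press_point below 0.04 m and height (world z) of the grasp point above 0.06 m and value of joint rocking below 0.015 rad), for 0.2 s.
At the end, for the whole second after the job is handed in: The balance stands level (rock below 0.01 rad, about 0.9 mm at the foot) with the short foot bearing on the sloping top of the wedge (contact over 0.7 N, at most 19 mm from the wedge's centre line, and at least 10 mm from its ends); the wedge lies flat on the bench, at rest (value of joint rocking below 0.01 rad and contact force between wedge and balance above 0.7 N and y of short_foot in the frame of wedge between -0.019 and 0.019 m and x of short_foot in the frame of wedge between -0.05 and 0.05 m and angle between wedge's own z axis and vertical below 0.04 rad and linear speed of wedge below 0.01 m/s); the robot touches nothing.
It fails at once if the wedge is lifted off the bench or tipped (height (world z) of wedge above 0.012 m or angle between wedge's own z axis and vertical above 0.2 rad).
It fails at once if the jar is displaced by more than 25 mm (distance of jar from where it was at the start of the episode above 0.025 m).
It fails at once if the stopper is displaced by more than 25 mm (distance of stopper from where it was at the start of the episode above 0.025 m).
It fails at once if the small vial is displaced by more than 25 mm (distance of small_vial from where it was at the start of the episode above 0.025 m).
It also fails if it takes over 51 s, if anything falls off the work surface, if the arm or the gripper's body presses on something with over 40 N, if the wrist force passes 120 N, or if a joint passes its speed limit or range.

## Robot

A 6-joint arm with a two-finger parallel gripper is mounted at the origin on a cart in front of the work surface, level with it; the furniture and walls round the work are solid. World frame = base frame: x ahead of the robot, y to its left, z up, the work surface at z = 0. Lengths are in m, angles in degrees, forces in N, time in s.
With the tool pointing down it reaches from about 0.325 to 0.875 m from the base axis. Payload 4.4 kg.
Tool frame: the origin (TCP) lies on the front face of the gripper's body, between the roots of the fingers; the fingertips stand 73 mm ahead of it and the grasp point (between the pads) lies 54 mm ahead of it; z points along the fingers, x is the direction in which the jaws open and shut, and the axes are right-handed (so a half turn about z gives the same grasp; the last joint's range is limited). The gripper opens to 85 mm and grips with 20 to 120 N. Pads are 22 mm wide; open, the fingers measure 114 mm over their backs; the gripper's body (76 mm by 85 mm) begins 54 mm behind the grasp point. The pads swing forward as they close: fully open they stand 13 mm farther back than shut.
Start: joints at [56.121, 11.837, 88.321, -0, 79.842, -8.623], TCP at [0.245, 0.52, 0.304] pointing down, gripper open.
Joint ranges: [-156.59, 156.59], [-49.26, 127.26], [12.9, 141.05], [-63.56, 243.56], [4.71, 150.69], [-161.64, 161.64]. Speed limits (degrees/s): [159.86, 159.86, 180, 180, 180, 180].

## Interface

Orientations are given as [roll, pitch, yaw] about the fixed x, y, z axes, in that order (R = Rz(yaw) Ry(pitch) Rx(roll)).
In Python, from plant import telemetry, read_camera, calibration, ctrl gives the robot as it stands. The module is installed in compiled form; this text tells all that it offers.
- The arm moves only by the tool carry_out, never from a script. Its argument "steps" is one flat list of numbers, 6 for each row, row after row: the shift along the tool's x, y, z in cm, then the turn, a rotation vector about the tool's x, y, z in rad. A call has 1 to 20 rows; each row is the pose to reach, as a shift and turn from the pose commanded when the call began, along the tool's axes at that moment; what a row does not reach only later rows make up. A row lasts 1/8 s, in which the tool goes at most 62.5 mm and 10.7 degrees, less where a joint would pass 70% of its speed; a pose out of reach is approached as far as the arm can. A call with a gripper value outside its range is refused whole. "gripper" is the opening, from 0 (shut) to 1 (fully open), set as the call begins (left out, the last holds). The fingers move at their own pace and stop on an object; "squeeze" is the grip in N (left out, the last holds). Time passes only in rows, so rows that repeat a pose let the fingers close. It gives the time, the measured TCP pose, the force and the opening at its end, in the units of the state.
- telemetry.sense(): the state, without advancing time (a new reading comes with each control period).
- read_camera(name): name is "scene" or "top"; returns (picture, depth): 400x640x3 uint8, red, green, blue; 400x640 float32, m along the optical axis (not along the pixel's ray), 0 where there is no reading.
- calibration(name): a dict with "fovy" (degrees; the focal length in pixels is half the picture's height over the tangent of half this angle, whatever the lens; pixels are square), "cx", "cy" (the principal point, pixels), "extrinsics" (4x4, takes a point from world to camera coordinates). Camera axes: x right, y up, looking along -z (the intrinsics and any distortion apply to the point x, -y, -z); pixel columns grow to the right and rows downward; lengths in m; the calibration is good to about 2 mm. A picture is of the moment at which its call begins. calibration takes no time and is no camera call.
- ctrl.close_job(): hands the job in, once; it reports no verdict.
The state is a dict: "t": time; "qpos": joint angles; "joint_vel": joint speeds; "joint_efforts": joint torques, N m; "position": TCP position; "eef_rot": TCP orientation; "force": force on the tool from outside, world axes, zero at the start; "wrist_torque": the same for the moment, N m; "width": finger opening in m.
Only numpy, scipy, OpenCV 4.12 (cv2) and the standard library are available. Lean on these libraries where they do the work, as an engineer would, in place of code of your own. Each camera call takes 0.05 s, during which the arm holds its last target.

## Working session

There is one attempt and no reset: what is moved stays moved. The work goes in short steps, Python scripts to look and compute and a tool call to move; the robot and the scene stay as the last step left them, time stands still between calls to the robot, and variables do not carry over. Pictures are saved under pics/ and viewed, and the job is handed in when it is done.

Besides the shell and the picture viewer there is one more tool, called after "Emit:" in YAML: its name, and indented under it one key for each argument. carry_out: Moves the arm, as the interface text tells. Its arguments: {"type":"object","properties":{"steps":{"type":"array","items":{"type":"number"}},"gripper":{"type":"number"},"squeeze":{"type":"number"}},"required":["steps"]}

```bash
mkdir -p pics; cat > h.py <<'E'
import numpy as np, cv2
from plant import telemetry, read_camera, calibration, ctrl
def snap(n,f):
    p,d=read_camera(n); cv2.imwrite(f'pics/{f}.png',cv2.cvtColor(p,cv2.COLOR_RGB2BGR)); np.save(f'pics/{f}.npy',d); return p,d
def K(n):
    c=calibration(n); f=200/np.tan(np.radians(c['fovy'])/2); return c,f
def world(n,u,v,d):
    c,f=K(n); p=np.array([(u-c['cx'])/f*d,-(v-c['cy'])/f*d,-d,1]); return (np.linalg.inv(c['extrinsics'])@p)[:3]
def onz(n,u,v,z):
    a=world(n,u,v,0.0);b=world(n,u,v,1.0); return a+(b-a)*(z-a[2])/(b[2]-a[2])
E
python3 - <<'E'
from h import *
snap('scene','s0');snap('top','t0')
print({n:{k:v for k,v in calibration(n).items()} for n in('scene','top')})
print(telemetry.sense())
E
```

```text
{'scene': {'fovy': 47.77772989525435, 'cx': 318.8048028823344, 'cy': 200.37344148737103, 'extrinsics': array([[ 0.7555164 , -0.65511254,  0.00474577, -0.55879183],
       [ 0.3500938 ,  0.40985161,  0.8422921 , -0.11240685],
       [-0.55374118, -0.63470404,  0.53900045, -0.80700675],
       [ 0.        ,  0.        ,  0.        ,  1.        ]])}, 'top': {'fovy': 44.691028346956145, 'cx': 321.3354007510453, 'cy': 197.64934665243413, 'extrinsics': array([[ 0.02566212, -0.99905593,  0.03505301, -0.32544247],
       [ 0.99418992,  0.02917246,  0.10361159, -0.48370097],
       [-0.10453635,  0.03219046,  0.99399996, -0.84964483],
       [ 0.        ,  0.        ,  0.        ,  1.        ]])}}
{'t': 0.1, 'qpos': array([ 5.61228607e+01,  1.18804183e+01,  8.83988087e+01,  6.85366374e-05,
        7.98418948e+01, -8.62335098e+00]), 'joint_vel': array([ 0.03516082, -0.23185251, -0.24014831, -0.14412737, -0.0053768 ,
       -0.00057377]), 'joint_efforts': array([-1.14749160e-03, -3.84096837e+01, -2.92547017e+01, -2.95066320e-04,
        4.93141197e-03, -1.52956090e-06]), 'position': array([0.2450144 , 0.51957758, 0.30281313]), 'eef_rot': array([-1.79981773e+02,  1.19742386e-01,  6.47462186e+01]), 'force': array([-0.87615664,  0.14510779,  0.7810538 ]), 'wrist_torque': array([0.04113051, 0.02545521, 0.01981812]), 'width': 0.0852785181232285}
```

View pics/s0.png

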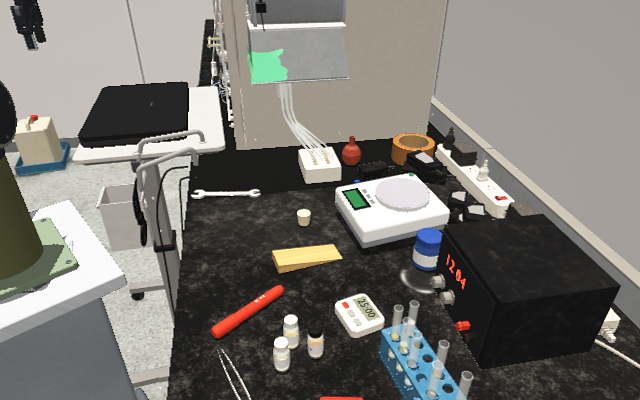

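View pics/t0.png

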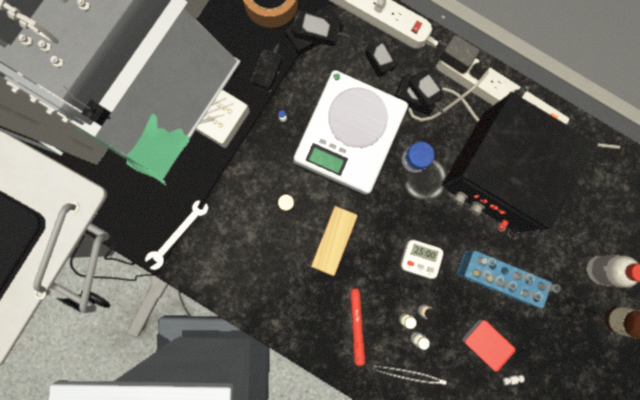

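```bash
python3 - <<'E'
import cv2
a=cv2.imread('pics/t0.png')[60:290,260:460]; cv2.imwrite('pics/t0c.png',cv2.resize(a,None,fx=2.6*1,fy=2.6,interpolation=cv2.INTER_CUBIC))
a=cv2.imread('pics/s0.png')[160:290,250:460]; cv2.imwrite('pics/s0c.png',cv2.resize(a,None,fx=3.8,fy=3.8,interpolation=cv2.INTER_CUBIC))
E
```

```text
(no output)
```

View pics/t0c.png

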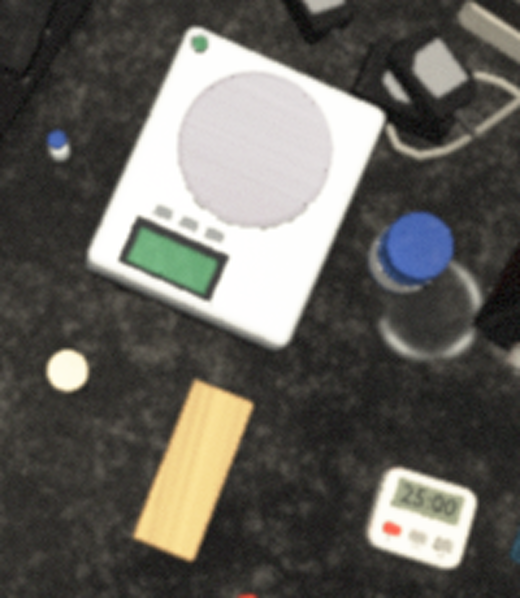

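View pics/s0c.png

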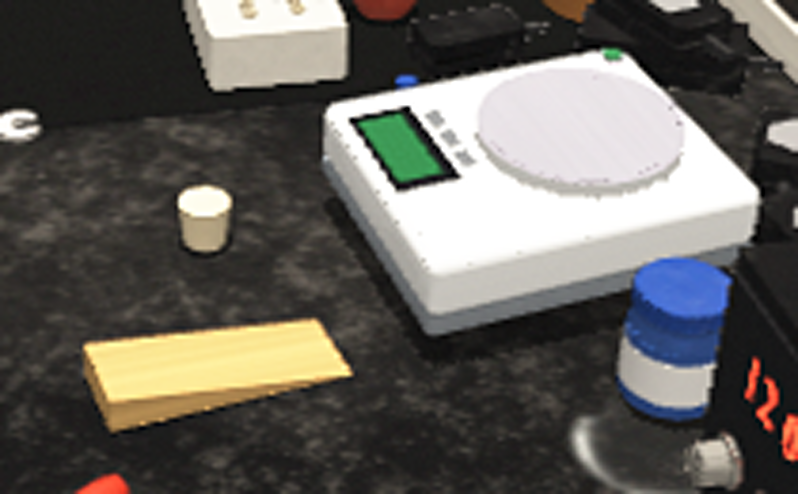

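```bash
cat >> h.py <<'E'
def crop(u,v,x0=260,y0=60,s=2.6): return (u+.5)/s-.5+x0,(v+.5)/s-.5+y0
def rigid(M,P):
    # model->world 2d
    M=np.array(M);P=np.array(P);m=M.mean(0);p=P.mean(0);A=M-m;B=P-p
    th=np.arctan2((A[:,0]*B[:,1]-A[:,1]*B[:,0]).sum(),(A*B).sum())
    R=np.array([[np.cos(th),-np.sin(th)],[np.sin(th),np.cos(th)]]);t=p-R@m
    return th,R,t,(A@R.T+p-P)
E
python3 - <<'E'
from h import *
dt=np.load('pics/t0.npy');ds=np.load('pics/s0.npy')
for n,u,v in[('bench',150,420),('bal',230,320),('wedgethin',220,400),('wedgethick',165,540),('stop',67,370),('jar',420,240)]:
    a=crop(u,v); print(n,world('top',*a,dt[int(round(a[1])),int(round(a[0]))]))
for n,u,v in[('wedge',120,370),('wthin',310,340),('bal',430,250),('stopper',205,200),('jar',680,285)]:
    a=crop(u,v,250,160,3.8); print('s',n,world('scene',*a,ds[int(round(a[1])),int(round(a[0]))]))
P=[onz('top',*crop(u,v),z)[:2] for u,v,z in[(195,380,.002),(254,404,.002),(134,538,.02),(194,562,.02)]]
th,R,t,r=rigid([(.06,.0225),(.06,-.0225),(-.06,.0225),(-.06,-.0225)],P);print('wedge top',np.degrees(th),t,r)
S=[onz('scene',*crop(u,v,250,160,3.8),z)[:2] for u,v,z in[(318,319,.002),(353,375,.002),(83,345,.02),(105,403,.02),(112,432,0.)]]
th,R,t,r=rigid([(.06,.0225),(.06,-.0225),(-.06,.0225),(-.06,-.0225),(-.06,-.0225)],S);print('wedge scene',np.degrees(th),t,r)
P=[onz('top',*crop(u,v),z)[:2] for u,v,z in[(193,28,.063),(385,110,.063),(282,348,.06),(90,258,.063)]]
th,R,t,r=rigid([(.09,.075),(.09,-.075),(-.09,-.075),(-.09,.075)],P);print('bal top',np.degrees(th),t,r, 'foot',R@[-.072,-.057]+t)
S=[onz('scene',*crop(u,v,250,160,3.8),z)[:2] for u,v,z in[(325,110,.063),(425,280,.058),(757,195,.063)]]
th,R,t,r=rigid([(-.09,.075),(-.09,-.075),(.09,-.075)],S);print('bal scene',np.degrees(th),t,r,'foot',R@[-.072,-.057]+t)
E
```

```text
bench [ 0.4513608  -0.30680244 -0.00058039]
bal [ 0.51736369 -0.35774227  0.05798254]
wedgethin [ 0.46674097 -0.3563557   0.00496046]
wedgethick [ 0.36718976 -0.31887762  0.02064419]
stop [ 0.4830028  -0.24737573  0.02745792]
jar [ 0.575887   -0.4863458   0.06187221]
s wedge [ 0.37144873 -0.32301644  0.01738791]
s wthin [ 0.46660308 -0.3501533   0.00200568]
s bal [ 0.50992333 -0.38562723  0.05549787]
s stopper [ 0.48390699 -0.24818811  0.02482546]
s jar [ 0.57086759 -0.48452135  0.0614624 ]
wedge top -20.194962684892367 [ 0.4165437  -0.33904475] [[-2.23506499e-04 -3.39673561e-04]
 [ 3.17207910e-04  2.43724526e-04]
 [-1.65635085e-05  1.32741849e-04]
 [-7.71379032e-05 -3.67928137e-05]]
wedge scene -20.830755252236187 [ 0.41627573 -0.34040636] [[-4.73564188e-04 -2.84099773e-04]
 [-1.80736998e-06  4.04333355e-04]
 [ 7.92763228e-04  1.54801501e-03]
 [ 1.60867356e-03 -3.87817279e-04]
 [-1.92606523e-03 -1.28043131e-03]]
bal top -22.301511403676333 [ 0.6099825  -0.36100657] [[ 0.00266085  0.00190015]
 [-0.00103411 -0.00315132]
 [-0.00082243 -0.00308349]
 [-0.00080431  0.00433466]] foot [ 0.52173773 -0.38642035]
bal scene -21.86177040459873 [ 0.60264795 -0.36644762] [[-0.00358386  0.00436053]
 [ 0.00255018  0.00049871]
 [ 0.00103368 -0.00485924]] foot [ 0.51460083 -0.39253792]
```

```bash
cat > fit.py <<'E'
from h import *
from scipy.optimize import minimize
def proj(n,P):
    c,f=K(n);q=(c['extrinsics']@np.c_[P,np.ones(len(P))].T).T
    return np.c_[c['cx']+f*q[:,0]/-q[:,2], c['cy']-f*q[:,1]/-q[:,2]]
def box(x,y,th,rock,z0,z1):
    P=np.array([(a*.09,b*.075,z) for a in(-1,1) for b in(-1,1) for z in(z0,z1)])
    a=np.array([-.072,.057,0]);b=np.array([.072,-.057,0]);k=(b-a)/np.linalg.norm(b-a)
    # choose sign so front right goes down
    R=cv2.Rodrigues(k*rock)[0]
    if (R@(np.array([-.072,-.057,0])-a))[2]>0: R=R.T
    P=(P-a)@R.T+a
    c,s=np.cos(th),np.sin(th); Q=P.copy();Q[:,0]=c*P[:,0]-s*P[:,1]+x;Q[:,1]=s*P[:,0]+c*P[:,1]+y
    return Q
def fit(n,mask,z0,rock,x0):
    S=4
    big=cv2.resize(mask.astype(np.uint8),None,fx=S,fy=S,interpolation=cv2.INTER_CUBIC)
    big=(cv2.GaussianBlur(cv2.resize(mask.astype(np.float32),None,fx=S,fy=S,interpolation=cv2.INTER_LINEAR),(0,0),3)>.5).astype(np.uint8)
    def cost(p):
        u=(proj(n,box(*p,rock,z0,.063))+.5)*S-.5
        h=cv2.convexHull(np.round(u*16).astype(np.int32)); m=np.zeros_like(big); cv2.fillConvexPoly(m,h,1,shift=4)
        return (m!=big).sum()/big.sum()
    best=None
    for k in range(3):
        x=x0 if best is None else best.x
        sim=np.array([x]+[np.array(x)+d for d in([.008,0,0],[0,.008,0],[0,0,.04])])
        best=minimize(cost,x,method='Nelder-Mead',options=dict(initial_simplex=sim,xatol=1e-5,fatol=1e-6))
    p=best.x;c,s=np.cos(p[2]),np.sin(p[2])
    return p,best.fun,(p[0]+c*-.072+s*.057,p[1]+s*-.072-c*.057),big
def mask(n,f,seed):
    a=cv2.imread(f'pics/{f}.png'); w=(a.min(2)>125).astype(np.uint8)
    k,l=cv2.connectedComponents(w); m=(l==l[seed[1],seed[0]]).astype(np.uint8)
    c,_=cv2.findContours(m,cv2.RETR_EXTERNAL,cv2.CHAIN_APPROX_NONE); m[:]=0; cv2.drawContours(m,c,-1,1,-1)
    return m
E
python3 - <<'E'
from fit import *
for n,f,s in(('top','t0',(365,178)),('scene','s0',(362,235-20))):
    m=mask(n,f,s); cv2.imwrite(f'pics/m_{f}.png',m*255); print(n,m.sum(),cv2.boundingRect(m))
    for z0 in(.018,.03,.04):
      for r in (0.03,.05,.065):
        p,c,ft,b=fit(n,m,z0,r,(.607,-.363,-.385)); print(n,z0,r,p[:2].round(4),np.degrees(p[2]).round(2),round(c,4),np.round(ft,4))
    print(np.linalg.inv(calibration(n)['extrinsics'])[:3,3])
E
```

```text
top 8500 (294, 70, 114, 123)
top 0.018 0.03 [ 0.6149 -0.3609] -22.28 0.0307 [ 0.5266 -0.3863]
top 0.018 0.05 [ 0.6144 -0.3597] -22.24 0.0301 [ 0.5262 -0.3852]
top 0.018 0.065 [ 0.6151 -0.3592] -22.2 0.0297 [ 0.5269 -0.3847]
top 0.03 0.03 [ 0.6136 -0.3603] -22.13 0.0221 [ 0.5255 -0.386 ]
top 0.03 0.05 [ 0.613  -0.3592] -22.28 0.0226 [ 0.5248 -0.3847]
top 0.03 0.065 [ 0.6142 -0.3589] -22.14 0.0227 [ 0.526  -0.3845]
top 0.04 0.03 [ 0.6126 -0.3598] -22.39 0.0155 [ 0.5243 -0.3851]
top 0.04 0.05 [ 0.6134 -0.3593] -22.22 0.0162 [ 0.5252 -0.3848]
top 0.04 0.065 [ 0.6141 -0.3587] -22.26 0.0171 [ 0.5259 -0.3842]
[ 0.4004234  -0.28367402  0.90607169]
scene 5350 (335, 173, 115, 70)
scene 0.018 0.03 [ 0.625  -0.3503] -21.76 0.1234 [ 0.537  -0.3765]Traceback (most recent call last):
  File "<stdin>", line 6, in <module>
  File "fit.py", line 27, in fit
    best=minimize(cost,x,method='Nelder-Mead',options=dict(initial_simplex=sim,xatol=1e-5,fatol=1e-6))
    res = _minimize_neldermead(fun, x0, args, callback, bounds=bounds,
                               **options)
    fsim[j] = func(sim[j])
              ~~~~^^^^^^^^
    fx = function(np.copy(x), *(wrapper_args + args))
  File "fit.py", line 20, in cost
    u=(proj(n,box(*p,rock,z0,.063))+.5)*S-.5
       ~~~~^^^^^^^^^^^^^^^^^^^^^^^^
  File "fit.py", line 4, in proj
    c,f=K(n);q=(c['extrinsics']@np.c_[P,np.ones(len(P))].T).T
        ~^^^
  File "h.py", line 6, in K
    c=calibration(n); f=200/np.tan(np.radians(c['fovy'])/2); return c,f
ValueError: time passes only in moves, steps and waits
```

```bash
cat > c.py <<'E'
import pickle
from plant import calibration
pickle.dump({n:calibration(n) for n in('scene','top')},open('cal.pkl','wb'))
E
python3 c.py; sed -i "s/^def K(n):/import pickle\nCAL=pickle.load(open('cal.pkl','rb'))\ndef K(n):/; s/c=calibration(n); f/c=CAL[n]; f/" h.py
python3 - <<'E'
from fit import *
S=4
for n,f,s,b0 in(('scene','s0',(362,215),None),('top','t0',(365,178),None)):
    m=mask(n,f,s)
    for z0 in((.03,.035,.04,.045) if n=='scene' else (.04,.047)):
        p,c,ft,b=fit(n,m,z0,.05,(.607,-.363,-.385)); print(n,z0,p[:2].round(4),np.degrees(p[2]).round(2),round(c,4),np.round(ft,4))
    for q,nm in((p,'fit'),((.6134,-.3593,np.radians(-22.2)),'topfit')):
        a=cv2.resize(cv2.imread(f'pics/{f}.png'),None,fx=4,fy=4)
        for z0 in(.04,.018):
            u=proj(n,box(*q,.05,z0,.063)); 
            h=cv2.convexHull(np.int32((u+.5)*4-.5)); cv2.polylines(a,[h],True,(0,0,255) if z0>.03 else (0,255,255),1)
        x,y=(1300,650) if n=='scene' else (1140,250)
        cv2.imwrite(f'pics/o_{f}_{nm}.png',a[y:y+500,x:x+600])
E
```

```text
scene 0.03 [ 0.6152 -0.3594] -22.24 0.0699 [ 0.527  -0.3849]
scene 0.035 [ 0.6106 -0.3631] -22.31 0.0405 [ 0.5224 -0.3885]
scene 0.04 [ 0.6075 -0.3657] -21.52 0.0308 [ 0.5196 -0.3923]
scene 0.045 [ 0.6032 -0.3708] -22.2 0.0485 [ 0.515  -0.3964]
top 0.04 [ 0.6134 -0.3593] -22.22 0.0162 [ 0.5252 -0.3848]
top 0.047 [ 0.6129 -0.359 ] -22.41 0.0117 [ 0.5246 -0.3843]
```

View pics/o_s0_topfit.png

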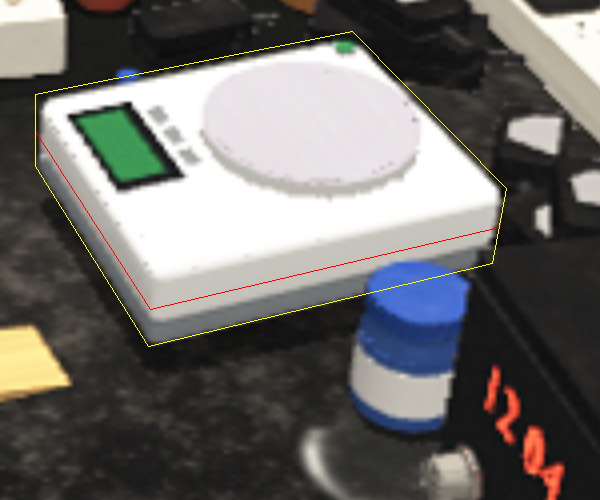

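View pics/o_t0_topfit.png

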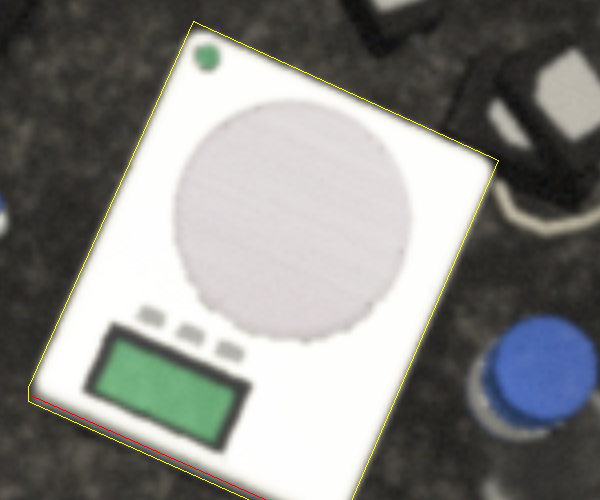

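```bash
python3 - <<'E'
from h import *
for n,f in(('top','t0'),('scene','s0')):
    d=np.load(f'pics/{f}.npy');v,u=np.mgrid[0:400,0:640];c,fl=K(n)
    P=np.stack([(u-c['cx'])/fl*d,-(v-c['cy'])/fl*d,-d,np.ones_like(d)],-1)@np.linalg.inv(c['extrinsics']).T
    P=P[d>0][:,:3]
    print(n)
    for y in np.arange(.55,-.65,-.1):
        print(round(y,2),[ (lambda q: round(float(q.max()),2) if len(q) else None)(P[(abs(P[:,1]-y)<.05)&(abs(P[:,0]-x)<.05)][:,2]) for x in(.2,.3,.4,.5,.6,.7)])
for u,v in((358,290),(361,362),(409,322),(425,310),(420,340)): print(onz('top',u,v,.01))
E
```

```text
top
0.55 [-0.78, -0.79, None, None, None, None]
0.45 [-0.79, -0.79, -0.79, None, None, None]
0.35 [-0.78, -0.72, -0.43, None, None, None]
0.25 [0.06, 0.09, 0.09, 0.09, 0.06, None]
0.15 [0.06, 0.1, 0.1, 0.29, 0.25, None]
0.05 [0.0, 0.08, 0.09, 0.34, 0.47, 0.41]
-0.05 [0.0, 0.01, 0.01, 0.46, 0.51, 0.42]
-0.15 [0.0, 0.01, 0.01, 0.28, 0.34, 0.4]
-0.25 [0.01, 0.01, 0.02, 0.07, 0.07, 0.07]
-0.35 [0.02, 0.02, 0.03, 0.07, 0.08, 0.08]
-0.45 [0.05, 0.06, 0.02, 0.07, 0.08, 0.08]
-0.55 [0.05, 0.06, 0.11, 0.14, 0.14, 0.09]
-0.65 [0.03, 0.11, 0.14, 0.14, 0.14, 0.14]
scene
0.55 [0.34, 0.35, 0.09, 0.09, 0.09, 0.2]
0.45 [0.36, 0.34, 0.09, 0.09, 0.09, 0.21]
0.35 [0.09, 0.09, 0.09, 0.09, 0.09, 0.29]
0.25 [0.09, 0.09, 0.09, 0.09, 0.34, 0.02]
0.15 [0.06, 0.09, 0.09, 0.36, 0.34, None]
0.05 [-0.01, 0.07, 0.08, 0.37, 0.38, 0.18]
-0.05 [-0.0, 0.0, 0.01, 0.39, 0.39, 0.38]
-0.15 [0.0, 0.0, 0.0, 0.28, 0.38, 0.38]
-0.25 [0.0, 0.0, 0.02, 0.06, 0.07, 0.03]
-0.35 [0.02, 0.02, 0.02, 0.06, 0.07, 0.07]
-0.45 [0.05, 0.05, 0.02, 0.06, 0.07, 0.07]
-0.55 [0.05, 0.05, 0.11, 0.14, 0.14, 0.07]
-0.65 [None, 0.11, 0.13, 0.14, 0.14, 0.13]
[ 0.32753892 -0.38383739  0.01      ]
[ 0.20027809 -0.39151085  0.01      ]
[ 0.27236802 -0.47774927  0.01      ]
[ 0.29439092 -0.50695796  0.01      ]
[ 0.24086158 -0.49801695  0.01      ]
```

```bash
python3 - <<'E'
from h import *
for n,f in(('top','t0'),('scene','s0')):
    d=np.load(f'pics/{f}.npy');v,u=np.mgrid[0:400,0:640];c,fl=K(n)
    P=np.stack([(u-c['cx'])/fl*d,-(v-c['cy'])/fl*d,-d,np.ones_like(d)],-1)@np.linalg.inv(c['extrinsics']).T
    P=P[d>0][:,:3]
    for y in np.arange(.3,-.25,-.05):
        q=P[(abs(P[:,1]-y)<.025)&(P[:,2]>.15)&(P[:,0]>.2)&(P[:,0]<1)]; print(n,round(y,2),len(q),np.sort(q[:,0])[:3].round(3) if len(q) else '')
s=telemetry.sense();print(s['position'],s['eef_rot'])
yaw=np.radians(64.746); x=np.array([np.cos(yaw),np.sin(yaw)]);y=np.array([np.sin(yaw),-np.cos(yaw)])
p0=np.array([.245,.52])
for w in[(.33,.30),(.355,.1),(.36,-.05),(.33,-.20),(.3265,-.306)]:
    d=np.array(w)-p0; print(w,(x@d*100).round(2),(y@d*100).round(2))
E
```

```text
top 0.3 0 
top 0.25 0 
top 0.2 0 
top 0.15 134 [0.547 0.547 0.547]
top 0.1 2587 [0.543 0.544 0.544]
top 0.05 684 [0.556 0.557 0.557]
top 0.0 5050 [0.526 0.527 0.527]
top -0.05 10193 [0.492 0.493 0.493]
top -0.1 9118 [0.482 0.483 0.484]
top -0.15 3465 [0.553 0.553 0.554]
top -0.2 104 [0.638 0.639 0.64 ]
scene 0.3 21 [0.696 0.696 0.697]
scene 0.25 107 [0.571 0.576 0.577]
scene 0.2 53 [0.551 0.553 0.553]
scene 0.15 155 [0.545 0.545 0.545]
scene 0.1 2083 [0.541 0.541 0.541]
scene 0.05 499 [0.557 0.559 0.559]
scene 0.0 636 [0.529 0.53  0.531]
scene -0.05 5324 [0.493 0.494 0.494]
scene -0.1 7388 [0.482 0.483 0.484]
scene -0.15 3962 [0.543 0.547 0.553]
scene -0.2 63 [0.634 0.638 0.639]
[0.2450144  0.51957758 0.30281313] [-1.79981773e+02  1.19742386e-01  6.47462186e+01]
(0.33, 0.3) -16.27 17.07
(0.355, 0.1) -33.29 27.87
(0.36, -0.05) -46.65 34.72
(0.33, -0.2) -61.49 38.41
(0.3265, -0.306) -71.23 42.61
```

Emit:
carry_out:
  steps: [-3.2,3.4,0,0,0,-0.085,-6.5,6.8,0,0,0,-0.085,-9.8,10.2,0,0,0,-0.085,-13,13.6,0,0,0,-0.085,-16.3,17.1,0,0,0,-0.085,-20.5,19.8,0,0,0,-0.085,-24.8,22.5,0,0,0,-0.085,-29,25.2,0,0,0,-0.085,-33.3,27.9,0,0,0,-0.085,-37.7,30.2,0,0,0,-0.085,-42.2,32.4,0,0,0,-0.085,-46.6,34.7,0,0,0,-0.085,-50.3,35.6,0,0,0,-0.085,-54,36.5,0,0,0,-0.085,-57.8,37.5,0,0,0,-0.085,-61.5,38.4,0,0,0,-0.085,-64.7,39.8,0,0,0,-0.085,-68,41.2,0,0,0,-0.085,-71.2,42.6,0,0,0,-0.085,-71.2,42.6,0,0,0,-0.085]
  gripper: 0.12
  squeeze: 40

```text
t: 2.6
position: [0.3264, -0.3074, 0.3035]
eef_rot: [-180.0, -0.0, 69.5]
force: [-0.5, 0.7, -0.2]
width: 0.0105
```

Emit:
carry_out:
  steps: [0,0,5,0,0,0,0,0,10,0,0,0,0,0,15,0,0,0,0,0,19,0,0,0,0,0,21.5,0,0,0,0,0,22.4,0,0,0,0,0,22.4,0,0,0,0,0,22.4,0,0,0]

```text
t: 3.6
position: [0.3276, -0.3064, 0.0811]
eef_rot: [179.9, 0.1, 69.6]
force: [-0.2, 0.2, -0.3]
width: 0.0101
```

```bash
python3 - <<'E'
from h import *
snap('scene','s1');snap('top','t1')
a=cv2.imread('pics/s1.png')[180:300,240:440]; cv2.imwrite('pics/s1c.png',cv2.resize(a,None,fx=4,fy=4,interpolation=cv2.INTER_CUBIC))
a=cv2.imread('pics/t1.png')[160:320,260:440]; cv2.imwrite('pics/t1c.png',cv2.resize(a,None,fx=3.5,fy=3.5,interpolation=cv2.INTER_CUBIC))
E
```

```text
(no output)
```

View pics/s1c.png

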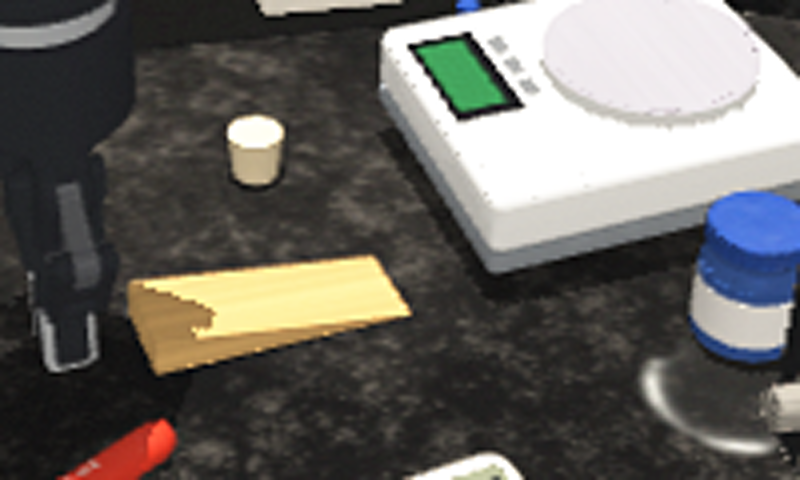

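View pics/t1c.png

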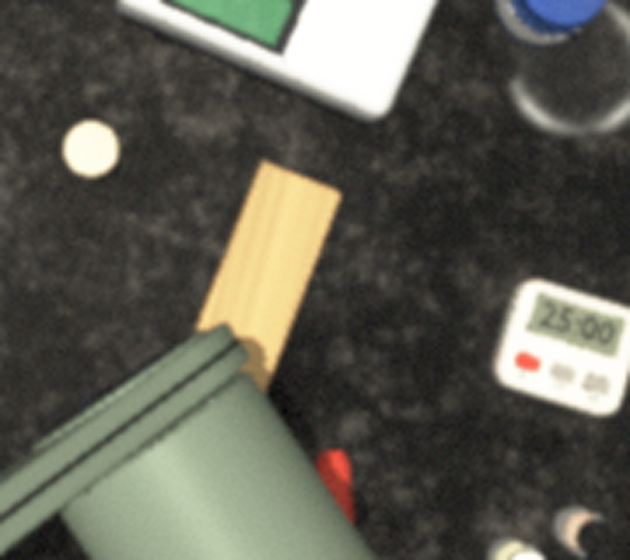

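Emit:
carry_out:
  steps: [0,0.8,0.2,0,0,0,0,1.6,0.2,0,0,0,0,2.2,0.2,0,0,0,0,2.6,0.2,0,0,0,0,3.1,0.2,0,0,0.004,0,3.6,0.2,0,0,0.008,0,4.1,0.2,0,0,0.012,0,4.6,0.2,0,0,0.016,0,5.1,0.2,0,0,0.02,-0.01,5.6,0.2,0,0,0.025,-0.02,6.1,0.2,0,0,0.029,-0.03,6.6,0.2,0,0,0.033,-0.04,7.1,0.2,0,0,0.037,-0.055,7.6,0.2,0,0,0.041,-0.075,8.1,0.2,0,0,0.041,-0.095,8.6,0.2,0,0,0.041,-0.11,9.0,0.2,0,0,0.041,-0.13,9.4,0.2,0,0,0.041,-0.13,9.4,0.2,0,0,0.041]

```text
t: 6.08
position: [0.415, -0.34, 0.078]
eef_rot: [179.9, 0.0, 67.3]
force: [0.1, 0.2, 0.5]
width: 0.0102
```

```bash
python3 - <<'E'
from h import *
snap('scene','s2');snap('top','t2')
a=cv2.imread('pics/s2.png')[180:300,240:440]; cv2.imwrite('pics/s2c.png',cv2.resize(a,None,fx=4,fy=4,interpolation=cv2.INTER_CUBIC))
a=cv2.imread('pics/t2.png')[140:300,280:440]; cv2.imwrite('pics/t2c.png',cv2.resize(a,None,fx=3.5,fy=3.5,interpolation=cv2.INTER_CUBIC))
E
```

```text
(no output)
```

View pics/s2c.png

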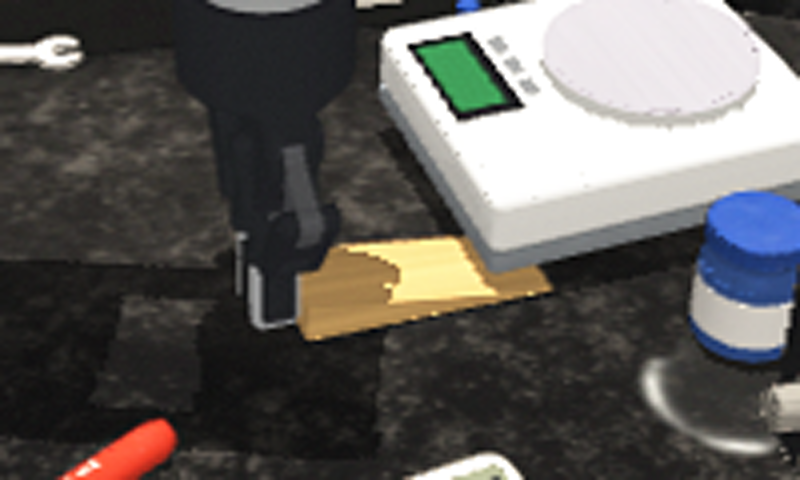

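View pics/t2c.png

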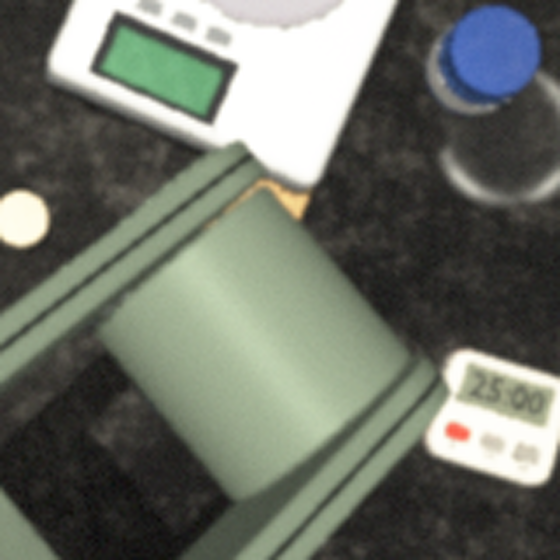

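```bash
python3 - <<'E'
from h import *
a=onz('scene',*crop(553,289,240,180,4),.001)[:2]; b=onz('scene',*crop(314,341,240,180,4),0)[:2]
u=(a-b);print(a,b,np.linalg.norm(u),np.degrees(np.arctan2(u[1],u[0]))); 
th=np.radians(67.3-90); u=np.array([np.cos(th),np.sin(th)]);n=np.array([-u[1],u[0]])
tcp=np.array([.415,-.340]);heel=tcp+.011*u;c=heel+.06*u
F=np.array([.5245,-.3855]);print('pred c',c,'nose right',c+.06*u-.0225*n)
for cc in(c,a-.06*u+.0225*n): print('foot in wedge',u@(F-cc),n@(F-cc))
# old view comparisons: same edge in s1
a=onz('scene',*crop(411,315,240,180,4),.001)[:2]; b=onz('scene',*crop(158,375,240,180,4),0)[:2];u=a-b
print(a,b,np.linalg.norm(u),np.degrees(np.arctan2(u[1],u[0])))
E
```

```text
[ 0.52770773 -0.41159792] [ 0.42043145 -0.36624781] 0.11646816282674245 -22.91578197670386
pred c [ 0.4805002  -0.36739933] nose right [ 0.5271696 -0.4113108]
foot in wedge 0.04757664572121542 0.0002812285642536681
foot in wedge 0.046969399368171474 0.0003384386215842166
[ 0.46487879 -0.38227151] [ 0.35405697 -0.3389641 ] 0.11898323119223576 -21.3447687369839
```

Emit:
carry_out:
  steps: [0,0.4,0,0,0,0,0,0.8,0,0,0,0,0,1.2,0,0,0,0,0,1.6,0,0,0,0,0,2.0,0,0,0,0,0,2.4,0,0,0,0,0,2.7,0,0,0,0,0,3.0,0,0,0,0,0,3.3,0,0,0,0,0,3.3,0,0,0,0]

```text
t: 7.42
position: [0.4453, -0.3526, 0.0779]
eef_rot: [179.9, 0.0, 67.3]
force: [-0.1, 1.8, -0.1]
width: 0.0101
```

```bash
python3 - <<'E'
from h import *
snap('scene','s3')
a=cv2.imread('pics/s3.png')[160:290,290:460]; cv2.imwrite('pics/s3c.png',cv2.resize(a,None,fx=4.5,fy=4.5,interpolation=cv2.INTER_CUBIC))
E
```

```text
(no output)
```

View pics/s3c.png

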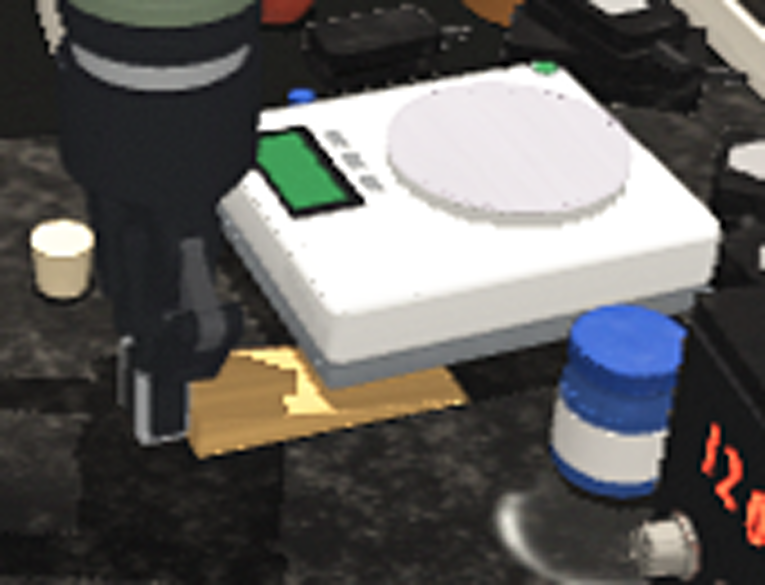

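Emit:
carry_out:
  steps: [0,0.2,0,0,0,0,0,0.4,0,0,0,0,0,0.6,0,0,0,0,0,0.7,0,0,0,0,0,0.7,0,0,0,0]

```text
t: 8.1
position: [0.4515, -0.3551, 0.0778]
eef_rot: [180.0, -0.0, 67.3]
force: [-3.6, 1.1, 1.5]
width: 0.0103
```

```bash
python3 - <<'E'
from h import *
snap('scene','s4')
a=cv2.imread('pics/s4.png')[160:290,290:460]; cv2.imwrite('pics/s4c.png',cv2.resize(a,None,fx=4.5,fy=4.5,interpolation=cv2.INTER_CUBIC))
print(telemetry.sense()['force'])
E
```

```text
[-2.60708837  1.62754035  1.00544508]
```

View pics/s4c.png

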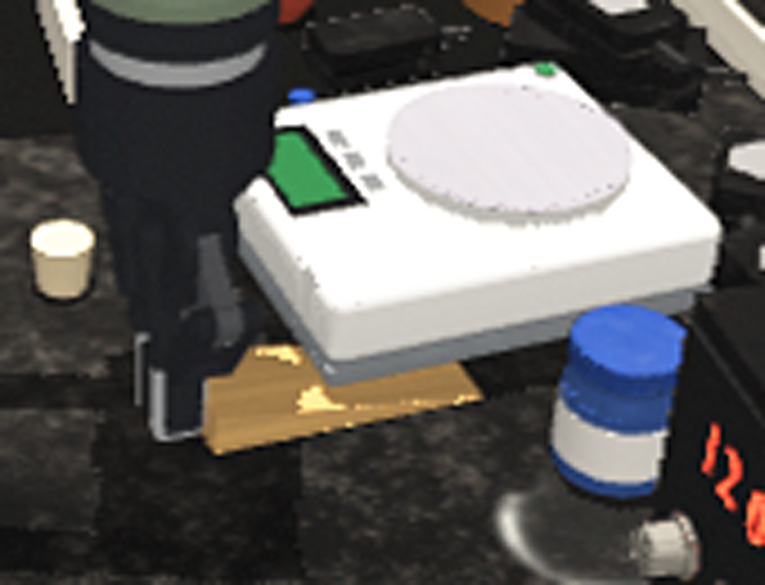

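Emit:
carry_out:
  steps: [0,0.1,0,0,0,0,0,0.2,0,0,0,0,0,0.2,0,0,0,0]

```text
t: 8.52
position: [0.4533, -0.3559, 0.0778]
eef_rot: [180.0, -0.0, 67.3]
force: [-2.8, 0.9, 2.1]
width: 0.0103
```

```bash
cat > sense.py <<'E'
from h import *
s=telemetry.sense();u=np.array([np.cos(np.radians(-22.7)),np.sin(np.radians(-22.7))])
print(s['t'],s['position'],s['force'],'push',-s['force'][:2]@u,'foot x',(np.array([.5245,-.3855])-s['position'][:2])@u-.071)
E
python3 sense.py
```

```text
8.525 [ 0.45334785 -0.35587843  0.07781196] [-2.77500075  0.92932904  2.11890931] push 2.9186775864483936 foot x 0.006071711181125122
```

Emit:
carry_out:
  steps: [0,0.1,0,0,0,0,0,0.2,0,0,0,0,0,0.2,0,0,0,0]

```text
t: 8.9
position: [0.4545, -0.3563, 0.0778]
eef_rot: [-179.9, -0.0, 67.3]
force: [-4.8, 1.3, 3.2]
width: 0.0101
```

```bash
python3 sense.py
```

```text
8.9 [ 0.45454322 -0.35634279  0.07782159] [-4.80723023  1.30974289  3.20519801] push 4.940290692778113 foot x 0.00478973325164371
```

Emit:
carry_out:
  steps: [0,0.1,0,0,0,0,0,0.2,0,0,0,0,0,0.2,0,0,0,0]

```text
t: 9.28
position: [0.4552, -0.3566, 0.0778]
eef_rot: [-179.7, -0.0, 67.3]
force: [-9.2, 2.4, 7.5]
width: 0.0103
```

```bash
python3 sense.py; python3 - <<'E'
from h import *
snap('scene','s5')
a=cv2.imread('pics/s5.png')[160:290,290:460]; cv2.imwrite('pics/s5c.png',cv2.resize(a,None,fx=4.5,fy=4.5,interpolation=cv2.INTER_CUBIC))
E
```

```text
9.275 [ 0.45524598 -0.3566007   0.07779934] [-9.17921143  2.44213369  7.47741249] push 9.41060632068963 foot x 0.004041888631744581
```

View pics/s5c.png

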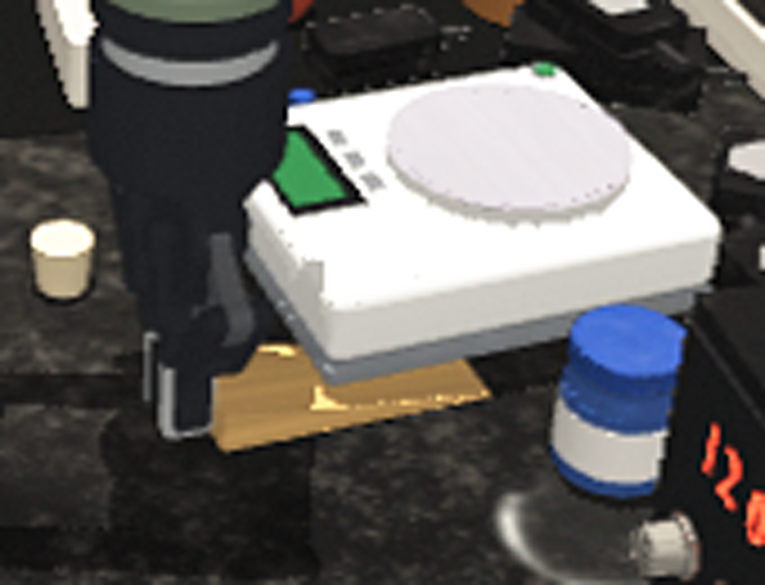

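Emit:
carry_out:
  steps: [0,-0.3,0,0,0,0,0,-0.8,0,0,0,0,0,-1.8,0,0,0,0,0,-3,0,0,0,0,0,-3.5,-3,0,0,0,0,-3.5,-7,0,0,0,0,-3.5,-10,0,0,0,0,-3.5,-10,0,0,0]
  gripper: 0.12

```text
t: 10.32
position: [0.4256, -0.3452, 0.1809]
eef_rot: [179.6, 0.2, 67.3]
force: [0.0, 0.8, 0.5]
width: 0.0103
```

```bash
python3 sense.py; python3 - <<'E'
from h import *
snap('scene','s6');snap('top','t6')
a=cv2.imread('pics/s6.png')[160:290,290:460]; cv2.imwrite('pics/s6c.png',cv2.resize(a,None,fx=4.5,fy=4.5,interpolation=cv2.INTER_CUBIC))
E
```

```text
10.325 [ 0.42559695 -0.34519791  0.18091714] [0.00909694 0.75243867 0.46107685] push 0.2819783499700249 foot x 0.03579465230235909
```

View pics/s6c.png

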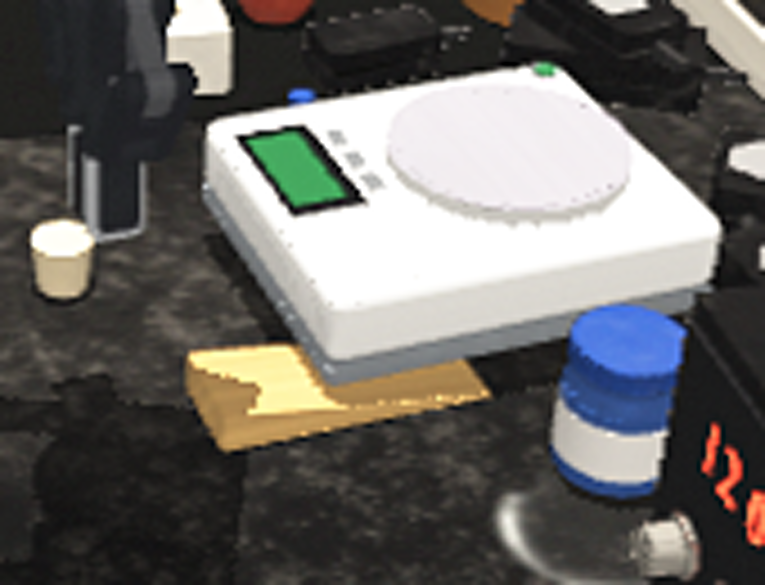

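```bash
cat > rock.py <<'E'
from h import *
import sys
def rock(f,n='scene'):
    d=np.load(f'pics/{f}.npy');v,u=np.mgrid[0:400,0:640];c,fl=K(n)
    P=(np.stack([(u-c['cx'])/fl*d,-(v-c['cy'])/fl*d,-d,np.ones_like(d)],-1)@np.linalg.inv(c['extrinsics']).T)[...,:3]
    th=np.radians(-22.2);x=P[...,0]-.6134;y=P[...,1]+.3593
    a=np.cos(th)*x+np.sin(th)*y;b=-np.sin(th)*x+np.cos(th)*y
    m=(d>0)&(abs(a)<.08)&(abs(b)<.065)&(abs(P[...,2]-.06)<.012)&(np.hypot(a-.035,b)>.06)
    A=np.c_[a[m],b[m],np.ones(m.sum())];z=P[...,2][m]
    for _ in range(3):
        s=np.linalg.lstsq(A,z,rcond=None)[0];r=z-A@s;k=abs(r)<3*r.std();A=A[k];z=z[k]
    # height of press point, minus height on pivot line
    print(f,n,len(z),'slopes',s[:2].round(4),'std',r.std().round(4),'press z',(s@[-.072,-.057,1]).round(4), 'rock est',(( s[:2]@np.array([.62,.784]))).round(4))
for f,n in [a.split(':') for a in sys.argv[1:]]: rock(f,n)
E
python3 rock.py s0:scene s2:scene s4:scene s5:scene s6:scene t0:top t6:top
python3 - <<'E'
from h import *
for f in('s0','s2','s3','s4','s5','s6'):
    a=cv2.imread(f'pics/{f}.png').astype(float).mean(2)
    # vertical subpixel shift of front right corner patch relative to s0
    r=cv2.imread('pics/s0.png').astype(float).mean(2)
    g=lambda m:np.float32(m[222:252,350:385])
    print(f,cv2.phaseCorrelate(g(r),g(a)))
E
```

```text
s0 scene 1516 slopes [0.026  0.0414] std 0.001 press z 0.0584 rock est 0.0486
s2 scene 1540 slopes [0.0256 0.0429] std 0.001 press z 0.0583 rock est 0.0495
s4 scene 1356 slopes [-0.0021  0.007 ] std 0.0009 press z 0.0622 rock est 0.0042
s5 scene 1312 slopes [-0.0045  0.0041] std 0.0009 press z 0.0625 rock est 0.0005
s6 scene 1406 slopes [-0.0049  0.0041] std 0.0009 press z 0.0626 rock est 0.0002
t0 top 3151 slopes [0.0259 0.0435] std 0.0015 press z 0.0603 rock est 0.0502
t6 top 2636 slopes [-0.006   0.0025] std 0.0015 press z 0.0649 rock est -0.0018
s0 ((0.0, 0.0), 1.0)
s2 ((0.3991982797953355, -0.25932517750491435), 0.7735971843754804)
s3 ((0.5399302847081948, -0.6684290846187686), 0.6023846809510831)
s4 ((0.8607578360052521, -1.2178512160060286), 0.3827116983908194)
s5 ((0.03131957090010218, -0.6347429355559235), 0.4420324037472407)
s6 ((0.29582333518188975, -0.2970979605853614), 0.3376202552406876)
```

Emit:
carry_out:
  steps: [0,5,0,0,0,0,0,10,0,0,0,0,0,10.7,0,0,0,0,0,10.7,2,0,0,0,0,10.7,3.5,0,0,0,0,10.7,4.2,0,0,0,0,10.7,4.6,0,0,0,0,10.7,4.6,0,0,0]

```text
t: 11.42
position: [0.5206, -0.3836, 0.1354]
eef_rot: [-179.5, -0.1, 67.3]
force: [-13.6, 9.8, 24.5]
width: 0.0102
```

```bash
python3 sense.py
```

```text
11.425 [ 0.52062831 -0.383596    0.13539625] [-13.55177041   9.75333353  24.54377118] push 16.265894728182083 foot x -0.06669345294799052
```

Emit:
carry_out:
  steps: [0,-0.15,-0.1,0,0,0,0,-0.3,-0.2,0,0,0,0,-0.3,-0.2,0,0,0,0,-0.3,-0.2,0,0,0]

```text
t: 11.92
position: [0.5202, -0.3833, 0.1357]
eef_rot: [-180.0, -0.1, 67.2]
force: [-1.2, 3.9, 10.9]
width: 0.0105
```

```bash
python3 sense.py;  python3 - <<'E'
from h import *
snap('scene','s7')
a=cv2.imread('pics/s7.png')[160:290,290:460]; cv2.imwrite('pics/s7c.png',cv2.resize(a,None,fx=4.5,fy=4.5,interpolation=cv2.INTER_CUBIC))
E
python3 rock.py s7:scene
```

```text
11.925 [ 0.52019434 -0.38326158  0.1356958 ] [-1.22709283  3.89510842 10.92052589] push 2.635185750352645 foot x -0.06616404174634259
s7 scene 661 slopes [-0.0015  0.0081] std 0.0009 press z 0.0624 rock est 0.0054
```

View pics/s7c.png

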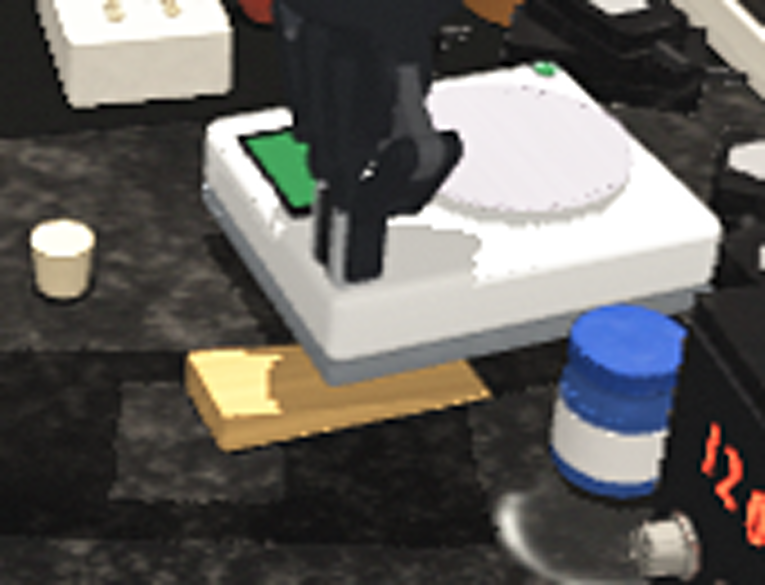

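Emit:
carry_out:
  steps: [0,0,0,0,0,0,0,0,0,0,0,0,0,0,-0.3,0,0,0,0,0,-1,0,0,0,0,0,-4,0,0,0,0,0,-8,0,0,0,0,-5,-10,0,0,0,0,-10,-10,0,0,0,0,-12,-10,0,0,0,0,-12,-10,0,0,0,0,-12,-10,0,0,0,0,-12,-10,0,0,0]

```text
t: 13.48
position: [0.4107, -0.3382, 0.2339]
eef_rot: [180.0, 0.0, 67.3]
force: [-0.6, 0.1, -0.1]
width: 0.0103
```

```bash
python3 - <<'E'
from h import *
snap('scene','s8')
a=cv2.imread('pics/s8.png')[160:290,290:460]; cv2.imwrite('pics/s8c.png',cv2.resize(a,None,fx=4.5,fy=4.5,interpolation=cv2.INTER_CUBIC))
E
python3 rock.py s8:scene
```

```text
s8 scene 1417 slopes [-0.0037  0.0039] std 0.0009 press z 0.0625 rock est 0.0008
```

View pics/s8c.png

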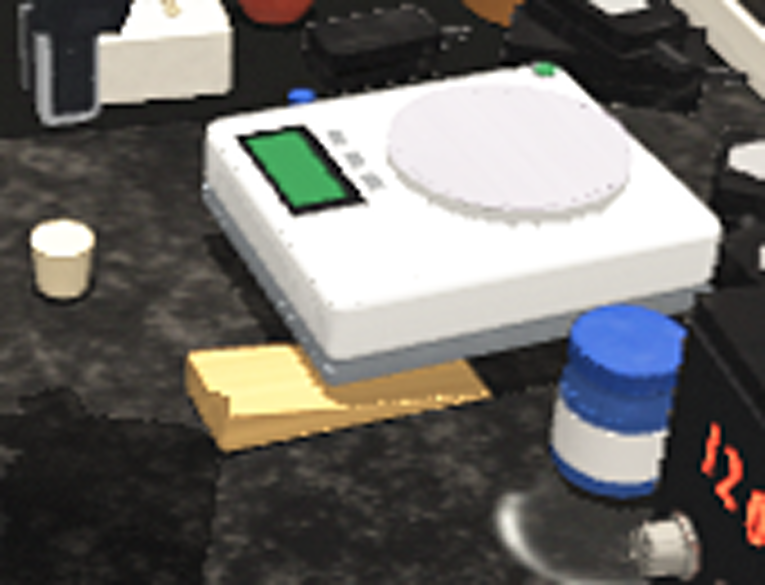

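```bash
python3 -c "
from plant import ctrl
print(ctrl.close_job())"
```

```text
the job is handed in; nothing more can be done
None
```

I pushed the wedge thin end first under the short foot with the nearly closed fingertips, steering about 2° to centre it. The balance came level, and I stopped when the push force rose steeply to about 9 N. I then pressed on the top above the foot, let go, and handed the job in at about 13.5 s.

**Level:** the rock estimated from depth fell from about 0.05 rad at the start to about 0.001 rad after the press.

**Wedge:** it did not visibly move after I withdrew or after the press. By my position estimates, the foot bears about 4 mm from the wedge's middle and close to its centre line.

**Surroundings:** the jar, stopper and vial look unmoved in the last picture, and the robot was clear of everything.

**What was less clean:**
- The press first reached about 25 N downward with about 17 N sideways, because I came down too far. I eased it to about 11 N and held it there.
- The rock estimate during the press was 0.005 rad, with the hand hiding part of the balance top.
- The two cameras first disagreed by about 5–10 mm on where the foot was. A fit to the balance's outline from the top camera agreed with the scene picture by eye, so I used that position.

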